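# Close and lock the roller-lane gate

## Task

Push the gate bar of the small roller lane round until it is fully shut across the rollers. Then tighten the black wing screw beside it fully home, clockwise seen from above, pushing its wings round with a fingertip stroke after stroke. Only push: never take the bar or the screw between the fingers, and leave the parcels and everything else where they are.

Things in the scene. Friction and masses are not known exactly. Their poses are not given: they have to be found in the camera images.
- gate_pivot (a point): Point on the gate's vertical pivot axis, 85 mm above the table, on a grey bracket at the robot-side rail of the roller lane; fixed to the lane. Its x axis points straight across the rollers, away from the robot (the direction of the shut bar), y along the lane. The bracket is 70 x 200 mm, top at 58 mm height; its rail is 55 mm and the rollers 48 mm high. The pivot hub is 30 mm across, top at 106 mm height.
- gate (a joint): Angle of the gate bar, rad. 0: the bar lies along the lane (pointing along -y of point gate_pivot); it grows counter-clockwise seen from above; 1.571: fully shut straight across the rollers, against a firm end stop. Stiff: stays where it is left; about 3 N turns it at the point gate_bar.
- gate_bar (a point): Point on the centre line of the gate bar, 120 mm from the pivot axis, 85 mm above the table; moves with the bar. x runs along the bar away from the pivot, z up. The bar is flat steel on edge, 12 mm thick, 24 mm tall (73 to 97 mm above the table), its free end 205 mm from the pivot, the last part black rubber.
- wing_screw (a joint): Angle of the wing screw, rad; grows clockwise seen from above (tightening). Fully home at 5.0, a firm stop; it starts between 1.0 and 2.4. Stiff thread: it stays where it is left; about 1.5 N on a wing, 27 mm from the axis, turns it. It does not sink noticeably as it turns.
- wing_centre (a point): Point on the vertical axis of the black wing screw, 84 mm above the table, on the same bracket, 95 mm from the gate pivot along the pivot's +y. Turns with the screw: x runs along the wings, z up. Two upright flat wings 6 mm thick reach 38 mm either side of the axis; they stand from 73 to 95 mm above the table (rounded ends to 100 mm); hub 22 mm across, top at 97 mm. With the screw fully home, at 5.0, the wings' x axis is 5.0 rad clockwise from gate_pivot's x axis.
- parcel_long: Bystander: carton 110 x 130 x 45 mm on the rollers, origin at the centre of its underside.
- parcel_small: Bystander: carton 90 x 80 x 55 mm on the rollers, origin at the centre of its underside.
- tape_roll: Bystander: roll of clear tape lying flat, 90 mm across, 48 mm high, origin under its centre.
- mug: Bystander: white mug 80 mm across, 90 mm high, origin under its centre.
- screwdriver: Bystander: screwdriver lying on the table.
- brass_fitting: Bystander: brass fitting standing upright, 28 mm across, 40 mm high, origin under its centre.
- label_stack: Bystander: stack of paper labels 100 x 70 x 20 mm, origin at the centre of its underside.

How it is judged:
On the way, in this order (a step that is already met when the one before it is completed fails the run):
1. the gate bar is shut across the rollers (within 0.09 rad of its stop) (value of joint gate above 1.48 rad), for 0.2 s.
2. the wing screw is tightened home (within 0.15 rad of its stop) with the gate still shut (value of joint wing_screw above 4.85 rad and value of joint gate above 1.48 rad), for 0.2 s.
At the end, for the whole second after the job is handed in: The gate bar is within 0.09 rad of fully shut and the wing screw within 0.15 rad of fully home, both at rest (all of step 2 and velocity of joint gate below 0.05 rad/s and velocity of joint wing_screw below 0.1 rad/s); the robot touches nothing.
It fails at once if the wing screw or a wing was taken between the fingers (grasp point within 6 mm of the wings' mid-plane at their height) (x of the grasp point in the frame of wing_centre between -0.04 and 0.04 m and y of the grasp point in the frame of wing_centre between -0.006 and 0.006 m and z of the grasp point in the frame of wing_centre between -0.03 and 0.023 m).
It fails at once if the gate bar was taken between the fingers (grasp point within 6 mm of the bar's mid-plane at its height) (x of the grasp point in the frame of gate_bar between -0.12 and 0.085 m and y of the grasp point in the frame of gate_bar between -0.006 and 0.006 m and z of the grasp point in the frame of gate_bar between -0.03 and 0.024 m).
It fails at once if a parcel or another loose thing was moved more than 25 mm or lifted (distance of any of parcel_long, parcel_small, tape_roll, mug, screwdriver, brass_fitting, label_stack from where it was at the start of the episode above 0.025 m).
It also fails if it takes over 70 s, if anything falls off the work surface, if the arm or the gripper's body presses on something with over 40 N, if the wrist force passes 120 N, or if a joint passes its speed limit or range.

## Robot

A 6-joint arm with a two-finger parallel gripper is mounted at the origin on the work surface. World frame = base frame: x ahead of the robot, y to its left, z up, the work surface at z = 0. Lengths are in m, angles in rad, forces in N, time in s.
With the tool pointing down it reaches from about 0.3 to 0.775 m from the base axis. Payload 14.6 kg.
Tool frame: the origin (TCP) lies midway between the tips of the shut fingers; the grasp point (between the pads) lies 19 mm behind it (ctrl.grip_depth is the z of the grasp point in the tool frame, in m); z points along the fingers, y is the line along which they close (so a half turn about z gives the same grasp; the last joint's range is limited). The gripper opens to 94 mm and grips with 3 to 60 N. Pads are 16 mm wide; open, the fingers measure 119 mm over their backs; the gripper's body (75 mm by 177 mm) begins 78 mm behind the grasp point.
Start: joints at [1.127, 0.3, 1.521, -0, 1.321, -0.067], TCP at [0.202, 0.511, 0.205] pointing down, gripper open.
Joint ranges: [-3.03, 3.03], [-0.79, 2.21], [0.23, 2.52], [-1.04, 4.18], [0, 3.07], [-2.55, 2.55]. Speed limits (rad/s): [2.22, 2.22, 2.57, 3.14, 3.14, 3.14].

## Interface

Orientations are given as [roll, pitch, yaw] about the fixed x, y, z axes, in that order (R = Rz(yaw) Ry(pitch) Rx(roll)).
In Python, from station import ctrl gives the robot as it stands. The module is installed in compiled form; this text tells all that it offers.
- The arm moves only by the tool carry_out, never from a script. Its argument "commands" is a list of rows, each a list of 3 entries, a list of its own where there are three numbers: the closure, from 0 (fully open) to 1 (shut), then the shift along the tool's x, y, z in mm, then the turn, a rotation vector about the tool's x, y, z in rad. In form: [[gripper, [tx, ty, tz], [wx, wy, wz]], ...]. A call has 1 to 10 rows; each row shifts and turns the commanded pose from where the row before left it, along the tool's axes as they then stand; what a row does not reach is not made up. A row lasts 1/8 s, in which the tool goes at most 62.5 mm and 10.7 degrees, less where a joint would pass 70% of its speed; a pose out of reach is approached as far as the arm can. A call with a gripper value outside its range is refused whole. The fingers move at their own pace and stop on an object; "squeeze" is the grip in N (left out, the last holds). Time passes only in rows, so rows that do not move let the fingers close. It gives the time, the measured TCP pose, the force, the opening and the grip force at its end, in the units of the state.
- ctrl.get_obs(): the state, without advancing time (a new reading comes with each control period).
- ctrl.camera(name): name is "scene" or "top" or "wrist"; returns a dict with "img" (420x560x3 uint8, blue, green, red), "camera_matrix" (3x3 intrinsics, pixels), "rvec" (rotation vector, rad) and "tvec" (3), from world to camera coordinates, as OpenCV has them. Camera axes: x right, y down, z forward; pixel columns grow to the right and rows downward; lengths in m; the calibration is good to about 2 mm. A picture is of the moment at which its call begins. There is no depth.
- ctrl.hand_in(): hands the job in; it is judged then, once.
Trained networks look in the newest picture that a camera, given by its name, has taken for a name from the list of things; names that differ only in an ending like _2 or _b are one class to them, and where a whole thing is asked for, a point or a joint stands for the part that bears it (a point fixed in the world has none). Each returns a list of dicts, best first, with "score" (0 to 1); they miss things now and then, are a little off and sometimes report something else, mostly with a low value. They report only what shows in the picture. A call takes as long as a camera call.
- ctrl.outline_of(thing, camera): "region" (420x560 bool, what is visible of it).
- ctrl.place_of(thing, camera): "at" ([x, y, z] in m, in world coordinates, good to about 4 mm: a listed point, or the origin of a listed thing).
The state is a dict: "time_s": time; "qpos": joint angles; "joint_vel": joint speeds; "tau": joint torques, N m; "ee_pos": TCP position; "eef_rot": TCP orientation; "force": force on the tool from outside, world axes, zero at the start; "moment": the same for the moment, N m; "grip_width": finger opening in m; "grip_force": force on a finger pad.
Only numpy, scipy, OpenCV 4.12 (cv2) and the standard library are available. Lean on these libraries where they do the work, as an engineer would, in place of code of your own. Each camera call takes 0.05 s, during which the arm holds its last target. There are 200 camera calls.

## Working session

There is one attempt and no reset: what is moved stays moved. The work goes in short steps, Python scripts to look and compute and a tool call to move; the robot and the scene stay as the last step left them, time stands still between calls to the robot, and variables do not carry over. Pictures are saved under pics/ and viewed, at most 10 in all, crops included, and the job is handed in when it is done.

Besides the shell and the picture viewer there is one more tool, called after "Request:" as name([rows], argument=value, ...), one row to a line, values as JSON. carry_out: Moves the arm, as the interface text tells. Its arguments: {"type":"object","properties":{"commands":{"type":"array","items":{"type":"array"}},"squeeze":{"type":"number"}},"required":["commands"]}

```bash
mkdir -p pics
cat > h.py <<'E'
from station import ctrl
import numpy as np, cv2
def ray(c,uv,z):
    R=cv2.Rodrigues(c['rvec'])[0]; t=np.ravel(c['tvec'])
    p=cv2.undistortPoints(np.array([[uv]],float),c['camera_matrix'],None)[0,0]
    d=R.T@np.r_[p,1]; o=-R.T@t
    return o+d*(z-o[2])/d[2]
E
python3 - <<'E'
from h import *
a=ctrl.camera("top"); b=ctrl.camera("scene")
cv2.imwrite("pics/t.png",a['img']); cv2.imwrite("pics/s.png",b['img'])
for cam in("top","scene"):
  for n in("gate_pivot","gate_bar","wing_centre","parcel_long","parcel_small","mug","tape_roll","brass_fitting","label_stack","screwdriver"):
    r=ctrl.place_of(n,cam)
    print(cam,n,[(np.round(x['at'],3).tolist(),round(x['score'],2)) for x in r[:2]])
o=ctrl.get_obs();print({k:np.round(v,3).tolist() for k,v in o.items()})
E
```

```text
top gate_pivot [([0.477, 0.078, 0.088], 0.72), ([0.396, -0.036, -0.001], 0.26)]
top gate_bar [([0.468, -0.045, 0.086], 0.87)]
top wing_centre [([0.486, 0.174, 0.083], 0.56), ([0.519, 0.52, -0.001], 0.27)]
top parcel_long [([0.674, 0.2, 0.046], 0.75)]
top parcel_small [([0.684, 0.338, 0.045], 0.82), ([0.444, -0.404, -0.002], 0.55)]
top mug [([0.519, 0.52, 0.002], 0.76)]
top tape_roll [([0.465, 0.335, 0.001], 0.61)]
top brass_fitting [([0.398, -0.036, -0.001], 0.58), ([0.62, -0.418, -0.0], 0.31)]
top label_stack [([0.444, -0.404, -0.003], 0.71)]
top screwdriver [([0.62, -0.415, 0.001], 0.67)]
scene gate_pivot [([0.469, 0.074, 0.083], 0.86)]
scene gate_bar [([0.462, -0.043, 0.083], 0.77)]
scene wing_centre [([0.402, -0.031, -0.001], 0.71), ([0.482, 0.172, 0.084], 0.48)]
scene parcel_long [([0.67, 0.204, 0.048], 0.96)]
scene parcel_small [([0.687, 0.345, 0.05], 0.83)]
scene mug []
scene tape_roll [([0.466, 0.329, -0.003], 0.81)]
scene brass_fitting [([0.448, -0.399, 0.001], 0.68), ([0.4, -0.033, 0.0], 0.46)]
scene label_stack [([0.45, -0.4, -0.001], 0.62)]
scene screwdriver [([0.618, -0.416, -0.0], 0.62)]
{'time_s': 1.1, 'qpos': [1.127, 0.3, 1.521, 0.0, 1.321, -0.067], 'joint_vel': [-0.0, -0.0, -0.001, 0.002, 0.0, 0.0], 'tau': [0.001, -53.168, -35.29, 0.071, 0.022, 0.0], 'ee_pos': [0.202, 0.511, 0.205], 'eef_rot': [3.142, -0.0, 2.765], 'force': [-0.572, 0.255, -0.543], 'moment': [0.033, -0.019, -0.075], 'grip_force': 0.0, 'grip_width': 0.094}
```

View pics/t.png

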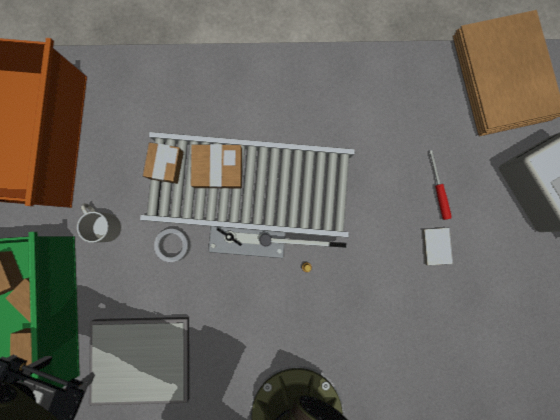

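View pics/s.png

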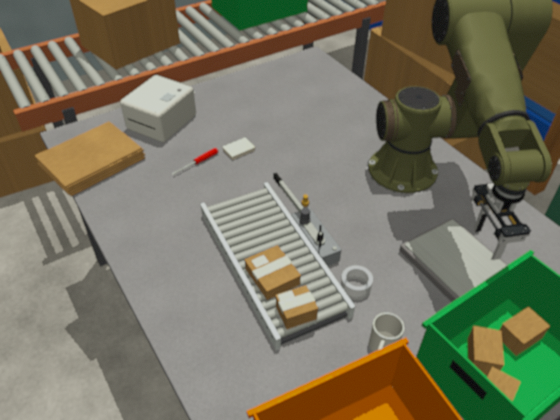

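The top view shows the bar along the lane: hub about (265,239), rubber tip (345,245), so the gate is near 0. The wing screw is at (229,237) with its wings running from (217,229) to (241,244). The brass fitting is at (306,267), robot side, below bar height. The rails run from (142,217) to (347,234), so the lane yaw is about -0.083. The scene view agrees.

I'll shut the fingers, align the tool with the lane and go for a closer look.

Request:
carry_out([
  [1,[0,0,0],[0,0,-0.147]],
  [1,[0,0,0],[0,0,-0.147]],
  [1,[-25,-41,0],[0,0,0]],
  [1,[-25,-41,0],[0,0,0]],
  [1,[-25,-41,0],[0,0,0]],
  [1,[-25,-41,0],[0,0,0]],
  [1,[-25,-41,0],[0,0,0]],
  [1,[-25,-41,0],[0,0,0]],
  [1,[-25,-41,0],[0,0,0]],
  [1,[-25,-41,0],[0,0,0]],
], squeeze=20)

```text
time_s: 2.35
ee_pos: [0.3751, 0.1665, 0.2057]
eef_rot: [3.141, 0.001, 3.059]
force: [0.7, 0.0, 0.7]
grip_width: 0.0005
grip_force: 0.0
```

Run:
```python
from h import *
a=ctrl.camera("wrist"); t=ctrl.camera("top")
cv2.imwrite("pics/w.png",a['img'])
c=cv2.resize(t['img'][190:290,190:360],None,fx=4.5,fy=4.5,interpolation=cv2.INTER_CUBIC); cv2.imwrite("pics/t2.png",c)
for cam in("wrist",):
  for n in("gate_pivot","gate_bar","wing_centre"):
    r=ctrl.place_of(n,cam)
    print(cam,n,[(np.round(x['at'],3).tolist(),round(x['score'],2)) for x in r[:2]])
# rails from first top picture, rail height .055
for uv in((142,217),(347,234),(151,134),(353,151)): print(uv,np.round(ray(t,uv,.055),3))
o=ctrl.get_obs();print({k:np.round(o[k],3).tolist() for k in('time_s','qpos','ee_pos','eef_rot','grip_width','force')})
```

```text
wrist gate_pivot []
wrist gate_bar [([0.466, -0.042, 0.086], 0.75)]
wrist wing_centre [([0.483, 0.172, 0.084], 0.44)]
(142, 217) [0.542 0.406 0.055]
(347, 234) [ 0.486 -0.141  0.055]
(151, 134) [0.767 0.382 0.055]
(353, 151) [ 0.711 -0.165  0.055]
{'time_s': 2.6, 'qpos': [0.333, -0.018, 1.883, 0.0, 1.276, -1.155], 'ee_pos': [0.374, 0.168, 0.206], 'eef_rot': [3.141, 0.0, 3.058], 'grip_width': 0.0, 'force': [-0.389, 1.024, 0.384]}
```

View pics/w.png

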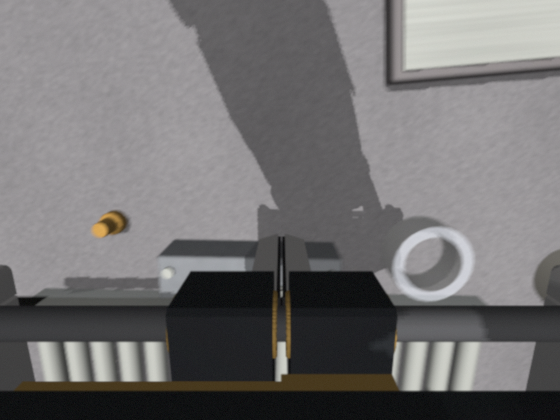

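The wrist view is mostly hidden by the fingers; it shows the brass fitting at (108,225) and the tape roll at (432,262). The rails give a lane yaw of -0.102, and pivot + 95 mm gives wing (0.483,0.172), which agrees with the networks. Next I go beside the bar and down on its robot side.

Request:
carry_out([
  [1,[0,0,0],[0,0,0.019]],
  [1,[-15,-42,0],[0,0,0]],
  [1,[-15,-42,0],[0,0,0]],
  [1,[-15,-42,0],[0,0,0]],
  [1,[-14,-42,0],[0,0,0]],
  [1,[-14,-42,0],[0,0,0]],
  [1,[0,0,35],[0,0,0]],
  [1,[0,0,35],[0,0,0]],
  [1,[0,0,33],[0,0,0]],
  [1,[0,0,31],[0,0,0]],
])

```text
time_s: 3.85
ee_pos: [0.4258, -0.0474, 0.0704]
eef_rot: [3.142, -0.0, 3.041]
force: [1.3, 0.2, -0.3]
grip_width: 0.0004
grip_force: 0.0
```

View pics/t2.png

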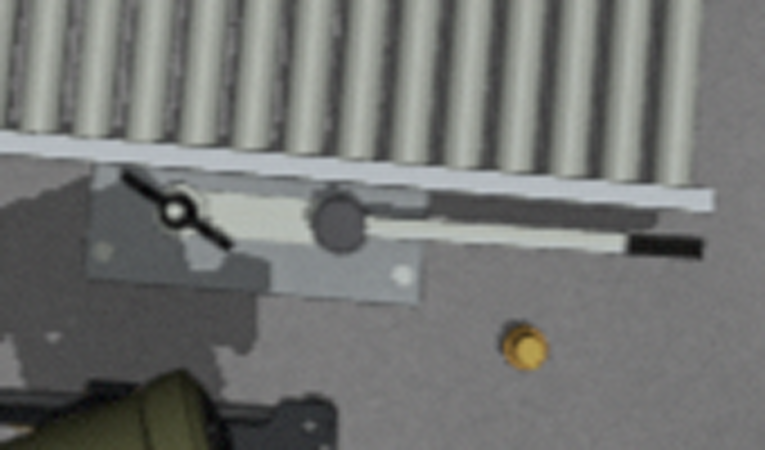

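The crop shows the hub at (340,223), the wing axis at (176,211) and the wing ends at (126,175) and (230,246), so the screw is near 2.07 rad. The bar tip is at (703,248). Now the arc push at about 130 mm radius.

Request:
carry_out([
  [1,[-21,0,0],[0,0,0]],
  [1,[-12,0,0],[0,0,0]],
  [1,[-12,0,0],[0,0,0]],
  [1,[-12,2,0],[0,0,0]],
  [1,[-12,2,0],[0,0,0]],
  [1,[-12,4,0],[0,0,0]],
  [1,[-12,4,0],[0,0,0]],
  [1,[-11,6.5,0],[0,0,0]],
  [1,[-11,6.5,0],[0,0,0]],
  [1,[-9.5,9,0],[0,0,0]],
])

```text
time_s: 5.1
ee_pos: [0.5539, -0.0268, 0.0714]
eef_rot: [-3.141, 0.0, 3.04]
force: [-5.1, 0.0, 0.6]
grip_width: 0.0
grip_force: 1.7
```

Request:
carry_out([
  [1,[-8.5,8.5,0],[0,0,0]],
  [1,[-8,10.5,0],[0,0,0]],
  [1,[-8,10.5,0],[0,0,0]],
  [1,[-5.5,12.5,0],[0,0,0]],
  [1,[-5.5,12.5,0],[0,0,0]],
  [1,[-3,9,0],[0,0,0]],
  [1,[-1,5,0],[0,0,0]],
  [1,[0,4,0],[0,0,0]],
  [1,[0,0,0],[0,0,0]],
])

```text
time_s: 6.22
ee_pos: [0.6, 0.0412, 0.0716]
eef_rot: [3.141, 0.001, 3.04]
force: [0.5, 0.4, 0.0]
grip_width: 0.0002
grip_force: 0.0
```

Request:
carry_out([
  [1,[0,2,0],[0,0,0]],
  [1,[0,2,0],[0,0,0]],
  [1,[0,1,0],[0,0,0]],
  [1,[0,1,0],[0,0,0]],
])

```text
time_s: 6.72
ee_pos: [0.6004, 0.0442, 0.0716]
eef_rot: [-3.138, 0.0, 3.039]
force: [-2.6, -24.9, 2.0]
grip_width: 0.0007
grip_force: 12.4
```

Request:
carry_out([
  [1,[0,-10,0],[0,0,0]],
  [1,[0,-10,0],[0,0,0]],
  [1,[0,0,-40],[0,0,0]],
  [1,[0,0,-50],[0,0,0]],
  [1,[42,40,0],[0,0,0]],
  [1,[42,40,0],[0,0,0]],
  [1,[42,40,0],[0,0,0]],
  [1,[42,40,0],[0,0,0]],
  [1,[42,40,0],[0,0,0]],
  [1,[0,0,0],[0,0,0]],
])

```text
time_s: 7.98
ee_pos: [0.4079, 0.2494, 0.1618]
eef_rot: [3.141, 0.0, 3.044]
force: [0.8, -1.0, 0.6]
grip_width: 0.0004
grip_force: 0.0
```

Run:
```python
from h import *
t=ctrl.camera("top")
cv2.imwrite("pics/t3.png",cv2.resize(t['img'][140:280,190:360],None,fx=4.5,fy=4.5,interpolation=cv2.INTER_CUBIC)[:600])
f=lambda u,v,z:np.round(ray(t,(190+u/4.5,190+v/4.5),z),4)
print("piv",f(340,223,.106),"wing",f(176,211,.097),f(126,175,.098),f(230,246,.098))
for n in("gate_pivot","gate_bar","wing_centre"):
    r=ctrl.place_of(n,"top"); print(n,[(np.round(x['at'],3).tolist(),round(x['score'],2)) for x in r[:2]])
o=ctrl.get_obs();print({k:np.round(o[k],4).tolist() for k in('time_s','ee_pos','eef_rot','force')})
```

```text
piv [0.4761 0.0758 0.106 ] wing [0.4846 0.1691 0.097 ] [0.5056 0.1972 0.098 ] [0.4642 0.1386 0.098 ]
gate_pivot [([0.479, 0.076, 0.089], 0.7)]
gate_bar [([0.596, 0.062, 0.088], 0.91), ([0.618, -0.415, 0.002], 0.4)]
wing_centre [([0.484, 0.173, 0.085], 0.55), ([0.683, 0.34, 0.045], 0.42)]
{'time_s': 8.175, 'ee_pos': [0.4104, 0.2466, 0.1614], 'eef_rot': [3.1416, 0.0001, 3.0388], 'force': [-0.2546, 0.4014, 0.4432]}
```

View pics/t3.png

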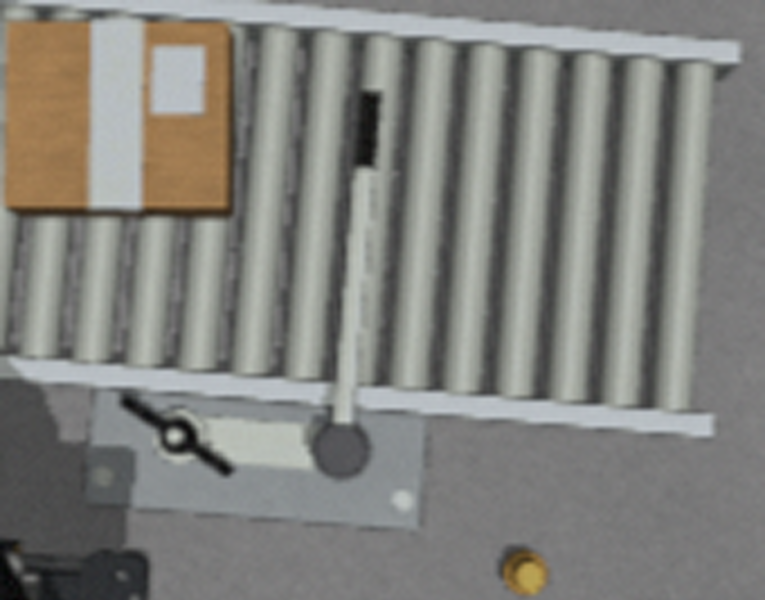

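Gate shut: the bar lies along the rollers, hub (340,447) to tip (370,92), and the parcels haven't moved. The wings still run from (125,400) to (230,470). Now work out the wing path.

Run:
```python
import numpy as np
F=[(-81,68),(-16,35)]
for a in np.radians(np.r_[60.6,np.arange(48,-108,-12),-106.5]):
    w=np.array([np.cos(a),np.sin(a)]);n=np.array([-w[1],w[0]])
    d=3+8*abs(n[0])+12.5*abs(n[1]); F.append(28*w+d*n)
F=np.array(F); D=np.diff(F,axis=0)
for f,d in zip(F[1:],D): print(np.round(f,1),"tx,ty",np.round([-d[0],d[1]],1))
```

```text
[-16.  35.] tx,ty [-65. -33.]
[-0.3 32.3] tx,ty [-15.7  -2.7]
[ 5.9 32.4] tx,ty [-6.2  0.1]
[12.2 30.9] tx,ty [-6.3 -1.5]
[18.4 27.5] tx,ty [-6.2 -3.3]
[23.9 22.3] tx,ty [-5.5 -5.2]
[28.  15.5] tx,ty [-4.1 -6.8]
[30.9 10.7] tx,ty [-2.9 -4.8]
[32.8  4.8] tx,ty [-1.9 -5.9]
[33.1 -2. ] tx,ty [-0.4 -6.8]
[31.6 -9.2] tx,ty [ 1.5 -7.2]
[ 28.  -16.2] tx,ty [ 3.6 -6.9]
[ 22.4 -22.2] tx,ty [ 5.6 -6. ]
[ 15.1 -26.6] tx,ty [ 7.3 -4.4]
[  9.3 -29.1] tx,ty [ 5.9 -2.6]
[  5.7 -30.9] tx,ty [ 3.6 -1.8]
```

Request:
carry_out([
  [1,[-32,-16,0],[0,0,0]],
  [1,[-33,-17,0],[0,0,0]],
  [1,[0,0,0],[0,0,0]],
  [1,[0,0,29],[0,0,0]],
  [1,[0,0,29],[0,0,0]],
  [1,[0,0,28],[0,0,0]],
  [1,[-8,-1.5,0],[0,0,0]],
  [1,[-7.5,-1,0],[0,0,0]],
  [1,[-6,0,0],[0,0,0]],
  [1,[-6.5,-1.5,0],[0,0,0]],
])

```text
time_s: 9.43
ee_pos: [0.4991, 0.2011, 0.076]
eef_rot: [3.141, 0.0, 3.04]
force: [-2.5, 0.8, 0.3]
grip_width: 0.0004
grip_force: 0.9
```

Request:
carry_out([
  [1,[-6.2,-3.3,0],[0,0,0]],
  [1,[-5.5,-5.2,0],[0,0,0]],
  [1,[-4.1,-6.8,0],[0,0,0]],
  [1,[-2.9,-4.8,0],[0,0,0]],
  [1,[-1.9,-5.9,0],[0,0,0]],
  [1,[-0.4,-6.8,0],[0,0,0]],
  [1,[1.5,-7.2,0],[0,0,0]],
  [1,[3.6,-6.9,0],[0,0,0]],
  [1,[5.6,-6,0],[0,0,0]],
  [1,[7.3,-4.4,0],[0,0,0]],
])

```text
time_s: 10.68
ee_pos: [0.4953, 0.1433, 0.0755]
eef_rot: [-3.142, 0.0, 3.04]
force: [4.4, 3.3, -0.8]
grip_width: 0.0004
grip_force: 2.3
```

Request:
carry_out([
  [1,[5.9,-2.6,0],[0,0,0]],
  [1,[3.6,-1.8,0],[0,0,0]],
  [1,[1,0,0],[0,0,0]],
  [1,[1,0,0],[0,0,0]],
])

```text
time_s: 11.18
ee_pos: [0.489, 0.1403, 0.077]
eef_rot: [3.139, 0.014, 3.039]
force: [41.4, -1.8, -18.9]
grip_width: 0.001
grip_force: 19.3
```

Firm stop felt at the expected place; back off, lift clear and check.

Request:
carry_out([
  [1,[-8,0,0],[0,0,0]],
  [1,[-8,0,0],[0,0,0]],
  [1,[0,0,-40],[0,0,0]],
  [1,[0,0,-50],[0,0,0]],
  [1,[40,40,0],[0,0,0]],
  [1,[40,40,0],[0,0,0]],
  [1,[30,30,0],[0,0,0]],
  [1,[0,0,0],[0,0,0]],
])

```text
time_s: 12.18
ee_pos: [0.3998, 0.261, 0.1654]
eef_rot: [-3.141, -0.001, 3.043]
force: [0.3, 0.2, -0.2]
grip_width: 0.0007
grip_force: 0.0
```

Run:
```python
from h import *
t=ctrl.camera("top")
cv2.imwrite("pics/t4.png",cv2.resize(t['img'][140:273,190:360],None,fx=4.5,fy=4.5,interpolation=cv2.INTER_CUBIC))
for n in("gate_bar","parcel_long","parcel_small","tape_roll","brass_fitting"):
    r=ctrl.place_of(n,"top"); print(n,[np.round(x['at'],3).tolist() for x in r[:1]])
o=ctrl.get_obs();print({k:np.round(o[k],4).tolist() for k in('time_s','ee_pos','force')})
```

```text
gate_bar [[0.596, 0.06, 0.086]]
parcel_long [[0.621, -0.415, 0.002]]
parcel_small [[0.683, 0.339, 0.046]]
tape_roll [[0.464, 0.333, -0.001]]
brass_fitting []
{'time_s': 12.475, 'ee_pos': [0.402, 0.2588, 0.1653], 'force': [-0.1811, -0.147, 0.5858]}
```

View pics/t4.png

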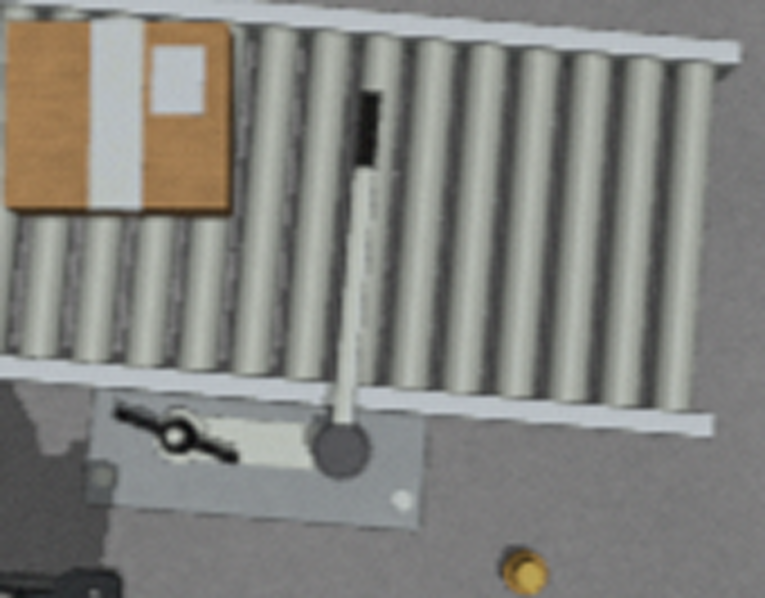

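Wings now run from (115,411) to (235,458), 16.6° off the lane direction where fully home is 16.5°. The bar is shut and the parcels and brass fitting are unmoved, so I'm handing in.

```bash
python3 -c "from station import ctrl; print(ctrl.hand_in())"
```

```text
the job is handed in; nothing more can be done
None
```

The gate bar is shut against its stop and the wing screw is tightened home. The last camera view shows both in place with the parcels unmoved, and the job is handed in; the hand-in returned no verdict.

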